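Put the pestle away in the push-to-open drawer

ROBOT

A 7-joint arm with a two-finger parallel gripper is mounted at the origin on the work surface. World frame = base frame: x ahead of the robot, y to its left, z up, the work surface at z = 0. Lengths are in m, angles in degrees, forces in N, time in s.
With the tool pointing down it reaches from about 0.425 to 0.875 m from the base axis. Payload 4.7 kg.
Tool frame: the origin (TCP) lies at the very end of the fingers, on their centre line; the grasp point (between the pads) lies env.grip_point_offset behind it (env.grip_point_offset is the distance from the TCP to the grasp point, in m); z points along the fingers, y is the direction in which the jaws open and shut (so a half turn about z gives the same grasp; the last joint's range is limited). The gripper opens to 87 mm and grips with 3 to 60 N. Pads are 19 mm wide; open, the fingers measure 117 mm over their backs; the gripper's body (75 mm by 190 mm) begins 51 mm behind the grasp point.
Start: joints at [-70.525, 18.392, -4.016, 83.108, 1.295, 78.541, -3.26], TCP at [0.208, 0.616, 0.192] pointing down, gripper open.
Joint ranges: [-163.93, 163.93], [-17.29, 119.83], [-79.2, 71.16], [3.27, 140.29], [-89.18, 269.18], [5.43, 117.66], [-154.24, 154.24]. Speed limits (degrees/s): [147.25, 147.25, 180, 180, 180, 180, 180].

INTERFACE

Orientations are given as [roll, pitch, yaw] about the fixed x, y, z axes, in that order (R = Rz(yaw) Ry(pitch) Rx(roll)).
In Python, from cell import env gives the robot as it stands.
- The arm moves only by the tool send_rows, never from a script. Its argument "plan" is a list of rows, each a list of 7 numbers: the finger opening in mm, from 0 to 87, then the shift along the tool's x, y, z in mm, then the turn, a rotation vector about the tool's x, y, z in rad. A call has 1 to 12 rows; each row shifts and turns the commanded pose from where the row before left it, along the tool's axes as they then stand; what a row does not reach is not made up. A row lasts 1/10 s, in which the tool goes at most 50 mm and 8.59 degrees, less where a joint would pass 70% of its speed; a pose out of reach is approached as far as the arm can. A call is refused whole if a number of a shift passes 50 or a number of a turn 0.15, either way. A call with a gripper value outside its range is refused whole. The fingers move at their own pace and stop on an object; "grip_force" is the grip in N (left out, the last holds). Time passes only in rows, so rows that do not move let the fingers close. It gives the time, the measured TCP pose, the force and the opening at its end, in the units of the state.
- env.get_obs(): the state, without advancing time (a new reading comes with each control period).
- env.read_camera(name): name is "scene" or "top"; returns the picture (480x640x3 uint8, red, green, blue); there is no depth.
- env.get_calibration(name): a dict with "fx", "fy", "cx", "cy" (pixels), "k1" (the pictures are not rectified: a ray, as slopes to the right and down, at radius r is drawn at 1 + k1 r^2 times it, then the intrinsics apply), "extrinsics" (4x4, takes a point from camera to world coordinates). Camera axes: x right, y down, z forward; pixel columns grow to the right and rows downward; lengths in m; the calibration is good to about 2 mm. A picture is of the moment at which its call begins. get_calibration takes no time and is no camera call.
- env.sign_off(): hands the job in, once; it reports no verdict.
Trained networks look in the newest picture that a camera, given by its name, has taken for a name from the list of things; names that differ only in an ending like _2 or _b are one class to them, and where a whole thing is asked for, a point or a joint stands for the part that bears it (a point fixed in the world has none). Each returns a list of dicts, best first, with "confidence" (0 to 1); they miss things now and then, are a little off and sometimes report something else, mostly with a low value. They report only what shows in the picture. A call takes as long as a camera call. They do not tell look-alikes from the thing itself.
- env.regions_of(camera, query): "region" (480x640 bool, what is visible of it) and "rect" ([left, top, right, bottom] in pixels, round what is visible of it).
The state is a dict: "time_s": time; "qpos": joint angles; "joint_velocities": joint speeds; "effort": joint torques, N m; "tool_pos": TCP position; "tool_rot": TCP orientation; "force": force on the tool from outside, world axes, zero at the start; "wrist_torque": the same for the moment, N m; "grip_width": finger opening in m.
Only numpy, scipy, OpenCV 4.12 (cv2) and the standard library are available. Lean on these libraries where they do the work, as an engineer would, in place of code of your own. Each camera call takes 0.05 s, during which the arm holds its last target. There are 200 camera calls.

TASK

Press the green front of the little push-to-open drawer gently inward until its catch lets go and the drawer springs out. Lay the white pestle, without dropping it, flat in the open tray and let go of it, then gently push the drawer home until it latches and stays shut with the pestle inside. Never press hard on the drawer (20 N at most), and leave the lunch box, the bowl and the skewer holder where they are.

Things in the scene. Friction and masses are not known exactly. Their poses are not given: they have to be found in the camera images.
- cabinet: Low drawer unit standing fixed on the marble: white sides, wooden top, 150 mm deep (its x), 190 wide (y), 62 high. Origin: centre of the carcass underside; its x points from the front inward to the back, z up. The open front edge of the carcass lies at x = -75 mm; latched, the green drawer front stands 21 to 24 mm proud of it and moves inside it.
- drawer_face (a point): Centre of the outer face of the drawer's green front (172 wide, 7 to 55 mm above the marble, 20 thick, no handle); moves with it. x points inward, the way to push; z up. Press anywhere on it. Behind the catch's working depth is a rubber stop of 5 N/mm: once the force has climbed to 10 to 12 N the catch has surely let go, or, when shutting, will hold. A second full push would reopen it.
- tray_floor (a point): Centre of the tray floor's surface, 12 mm above the marble; axes as drawer_face, moves with the drawer. Inside, the tray is 90 mm front to back (x = -45 the 55 mm high front, +45 a wall 30 mm high) and 156 from side to side (walls 30 mm high). Drawer out, all of it stands clear of the carcass (from x = +55 mm), open above. The carcass leaves 44 mm of height over the floor.
- drawer (a joint): How far the drawer stands out (m): 0.001 to 0.004 latched (catches are fitted by hand), 0.1 fully out. A damped spring drives it out with about 6 N latched, 3 N fully out, plus 0.6 N friction. Latched, it must go some 8 to 15 mm further in to let go; how far differs from unit to unit and cannot be seen: feel for the stop. It springs out only as the finger draws back.
- pestle_center (a point): Centre of a white ceramic pestle lying on the acacia board: eight-sided, so that it does not roll, 120 mm long along its x axis, 22 mm thick over the middle 56 mm (grasp there, flats upright), 30 mm at both ends; about 0.22 kg. Its centre lies 15 mm above what it rests on.
- board: Thin acacia board, fixed, 160 (x) by 120 (y) by 12 mm high, under the pestle at the start. Origin: centre of the underside.
- lunch_box: Pink plastic lunch box with white latch, 104 by 154 by 54 mm high, loose, to be left alone. Origin: centre of the underside.
- bowl: Small white bowl, 110 mm across, 50 high, loose, to be left alone. Origin: centre of the underside.
- skewer_holder: Upright stainless cup 68 mm across and 90 high with skewers up to 177 mm high, loose, to be left alone. Origin: centre of the underside.
Things that resemble listed ones, but are neither listed nor needed, are in the scene too. There is more than one size of the part that bears pestle_center; the job needs the middle-sized.

How it is judged (in metres and radians):
On the way, in this order (a step that is already met when the one before it is completed fails the run):
1. the drawer has sprung out at least 90 mm while the pestle is still out of it (value of joint drawer above 0.09 m and horizontal distance between pestle_center and tray_floor above 0.12 m), for 0.2 s.
2. the pestle lies flat in the open tray, let go (value of joint drawer above 0.06 m and x of pestle_center in the frame of tray_floor between -0.045 and 0.045 m and y of pestle_center in the frame of tray_floor between -0.06 and 0.06 m and z of pestle_center in the frame of tray_floor below 0.02 m and contact force between the fingers and pestle below 0.1 N), for 0.2 s.
At the end, for the whole second after the job is handed in: The drawer is latched shut (no more than 6.5 mm out) and at rest by itself, the pestle lying flat inside its tray (centre within the tray walls and less than 20 mm above its floor), at rest (value of joint drawer below 0.0065 m and x of pestle_center in the frame of tray_floor between -0.045 and 0.045 m and y of pestle_center in the frame of tray_floor between -0.06 and 0.06 m and z of pestle_center in the frame of tray_floor below 0.02 m and linear speed of pestle below 0.1 m/s); the robot touches nothing.
It fails at once if the drawer is pressed by the robot with more than 20 N (contact force between any of the fingers, the arm and drawer above 20 N).
It fails at once if the pestle is dropped or thrown (faster than 0.6 m/s while not held) (linear speed of pestle above 0.6 m/s and contact force between the fingers and pestle below 0.1 N).
It fails at once if the lunch box is moved more than 20 mm (distance of lunch_box from where it was at the start of the episode above 0.02 m).
It fails at once if the bowl is moved more than 20 mm (distance of bowl from where it was at the start of the episode above 0.02 m).
It fails at once if the skewer holder is moved more than 20 mm (distance of skewer_holder from where it was at the start of the episode above 0.02 m).
It also fails if it takes over 72 s, if anything falls off the work surface, if the arm or the gripper's body presses on something with over 40 N, if the wrist force passes 120 N, or if a joint passes its speed limit or range.

## Working session

There is one attempt and no reset: what is moved stays moved. The work goes in short steps, Python scripts to look and compute and a tool call to move; the robot and the scene stay as the last step left them, time stands still between calls to the robot, and variables do not carry over. Pictures are saved under pics/ and viewed, about 8 in all and at most 12, crops included, and the job is handed in when it is done.

Besides the shell and the picture viewer there is one more tool, called after "Request:" as name(argument=value, ...), one argument or row to a line, values as JSON. send_rows: Moves the arm, as the interface text tells. Its arguments: {"type":"object","properties":{"plan":{"type":"array"},"grip_force":{"type":"number"}},"required":["plan"]}

```bash
mkdir -p pics; ls; cat > h.py <<'E'
import numpy as np, cv2
from cell import env
def save(name,fn,crop=None,scale=1):
    im=env.read_camera(name)
    if crop: l,t,r,b=crop; im=im[t:b,l:r]
    im=cv2.resize(im,None,fx=scale,fy=scale,interpolation=cv2.INTER_CUBIC)
    cv2.imwrite('pics/'+fn,im[:,:,::-1])
def px2w(name,px,z):
    c=env.get_calibration(name)
    K=np.array([[c['fx'],0,c['cx']],[0,c['fy'],c['cy']],[0,0,1.]])
    p=cv2.undistortPoints(np.array(px,float).reshape(-1,1,2),K,np.array([c['k1'],0,0,0,0.]))[:,0]
    E=np.array(c['extrinsics']); d=np.c_[p,np.ones(len(p))]@E[:3,:3].T; o=E[:3,3]
    return o+d*((z-o[2])/d[:,2])[:,None]
E
python3 - <<'E'
from h import *
save('top','top0.png');save('scene','sc0.png')
print(env.get_obs(),env.grip_point_offset)
for n in('top','scene'):
  print(n,env.get_calibration(n))
  for q in ['cabinet','drawer_face','pestle_center','board','lunch_box','bowl','skewer_holder']:
    print(q,[(round(r['confidence'],2),[int(v) for v in r['rect']],int(r['region'].sum())) for r in env.regions_of(n,q)])
E
```

```text
pics
{'time_s': 0.1, 'qpos': array([-70.52536032,  18.43377183,  -4.01501577,  83.16900592,
         1.29421006,  78.54299345,  -3.26030325]), 'joint_velocities': array([ 0.00918445, -0.18264464, -0.01538351, -0.18320211,  0.10145334,
       -0.10648901, -0.02749896]), 'effort': array([ 5.96049631e-05, -4.92575169e+01, -4.05568583e-01, -3.13400745e+01,
       -6.42171619e-02,  3.93528782e-02,  6.03966669e-05]), 'tool_pos': array([0.20790931, 0.61524801, 0.19057309]), 'tool_rot': array([-1.79899420e+02,  5.04585739e-03,  1.61334033e+02]), 'force': array([ 0.19540651, -0.01802385,  0.04496371]), 'wrist_torque': array([ 0.00667525, -0.02047197,  0.00947533]), 'grip_width': 0.08720899420297261} 0.0187
top {'fx': 588.7222177630803, 'fy': 588.7222177630803, 'cx': 319.62972789341404, 'cy': 243.03189446543269, 'k1': -0.004244116604855606, 'extrinsics': array([[-0.03022054, -0.9953004 ,  0.09199904,  0.4334147 ],
       [-0.99952432,  0.02952516, -0.00891054, -0.0889694 ],
       [ 0.00615238, -0.09222456, -0.99571923,  1.50278647],
       [ 0.        ,  0.        ,  0.        ,  1.        ]]
[... 560 characters left out ...]
.44979974,  0.76706565, -0.45748276,  1.17660611],
       [ 0.89303804, -0.39359947,  0.21808831, -0.36754765],
       [-0.01277692, -0.50664557, -0.86205975,  1.12586933],
       [ 0.        ,  0.        ,  0.        ,  1.        ]])}
cabinet [(0.75, [338, 197, 458, 296], 8305)]
drawer_face [(0.72, [342, 197, 422, 222], 652)]
pestle_center [(0.75, [234, 196, 272, 226], 363), (0.72, [79, 265, 144, 341], 1730), (0.61, [345, 196, 423, 224], 605), (0.59, [180, 223, 221, 269], 714)]
board [(0.6, [168, 219, 233, 299], 3211)]
lunch_box [(0.72, [430, 108, 512, 173], 3154)]
bowl [(0.79, [467, 173, 522, 220], 1773), (0.42, [342, 198, 421, 221], 651)]
skewer_holder [(0.62, [233, 266, 276, 339], 1632)]
```

View pics/top0.png

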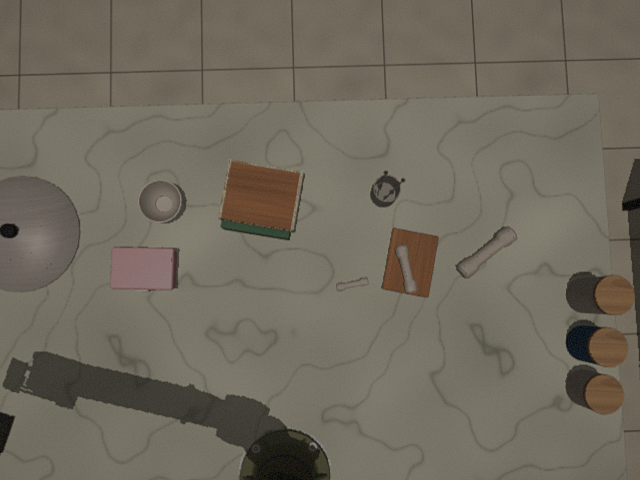

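View pics/sc0.png

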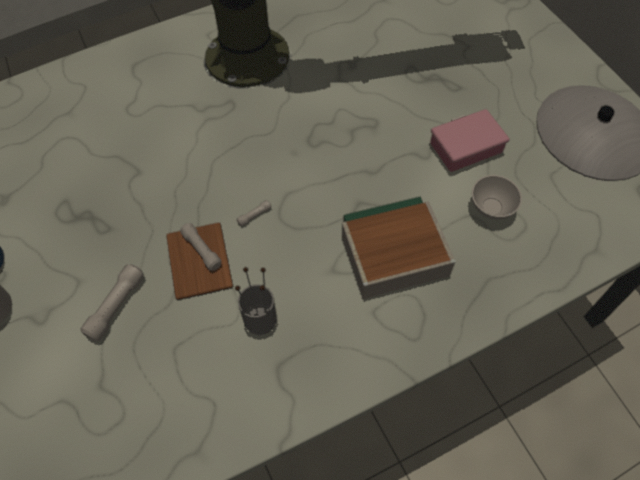

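The middle pestle candidates in the top view are the small one (352,284), the one on the board (406,268) and the large one (487,252). The description (on the board, middle-sized) picks the one at (406,268). Next I'll take one close crop and measure.

```bash
cat > m.py <<'E'
from h import *
def big(mask):
    n,l,s,c=cv2.connectedComponentsWithStats(mask.astype(np.uint8)); i=1+np.argmax(s[1:,4]); return l==i
im=env.read_camera('top'); hsv=cv2.cvtColor(im,cv2.COLOR_RGB2HSV).astype(int); H,S,V=hsv[...,0],hsv[...,1],hsv[...,2]
def win(m,l,t,r,b):
    o=np.zeros_like(m); o[t:b,l:r]=m[t:b,l:r]; return o
wood=(H<18)&(S>90)
cab=big(win(wood,205,145,315,250)); board=win(wood,378,220,445,305)
hull=lambda m: cv2.minAreaRect(np.argwhere(m)[:,::-1].astype(np.float32))
out=im.copy()
def rep(n,m,z):
    r=hull(m); b=cv2.boxPoints(r); w=px2w('top',b,z); e=[np.linalg.norm(w[i]-w[(i+1)%4]) for i in(0,1)]
    d=w[1]-w[0]; print(n,int(m.sum()),'c',w.mean(0).round(4),'sides',np.round(e,3),'dir01',np.degrees(np.arctan2(d[1],d[0])).round(1)); 
    return b
boxes=[rep('cab',cab,.062),rep('board',big(board),.012)]
green=big(win((H>60)&(H<95)&(S>90),205,200,315,260)); boxes.append(rep('green',green,.055))
bh=cv2.convexHull(np.argwhere(big(board))[:,::-1].astype(np.int32)); bm=np.zeros(im.shape[:2],np.uint8); cv2.fillConvexPoly(bm,bh,1)
bm=cv2.erode(bm,np.ones((3,3)))
pes=big((bm>0)&(S<75)); boxes.append(rep('pestle',pes,.027))
a=np.vstack([np.kron(im[t:b,l:r],np.ones((5,5,1),np.uint8)) for l,t,r,b in((200,150,320,250),)])
def crop(l,t,r,b,s=4):
    c=cv2.resize(im[t:b,l:r],None,fx=s,fy=s,interpolation=cv2.INTER_CUBIC)
    for q in boxes: cv2.polylines(c,[(((q-[l,t])+.5)*s).astype(int)],True,(255,255,0),1)
    return c
cv2.imwrite('pics/c1.png',np.hstack([crop(210,150,310,250),crop(360,210,460,310)])[:,:,::-1])
E
python3 m.py
```

```text
cab 4124 c [0.6903 0.044  0.062 ] sides [0.15  0.181] dir01 -10.4
board 2360 c [ 0.5156 -0.3305  0.012 ] sides [0.158 0.12 ] dir01 -12.8
green 1 c [0.5927 0.0027 0.055 ] sides [0. 0.] dir01 0.0
pestle 491 c [ 0.4999 -0.3165  0.027 ] sides [0.031 0.119] dir01 -77.7
```

View pics/c1.png

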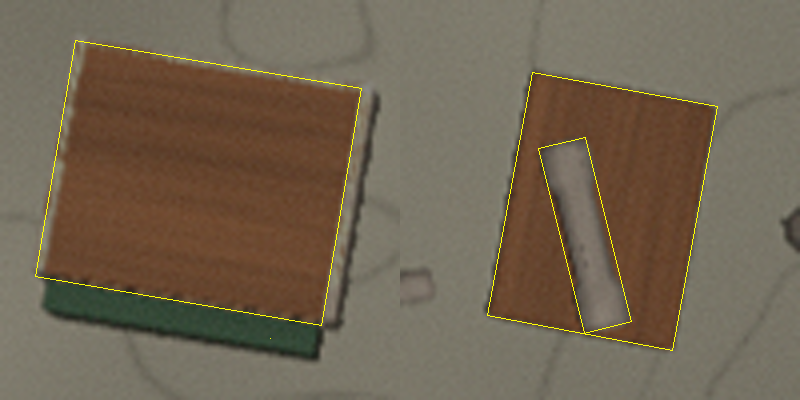

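The crop confirms the choice: the pestle on the board runs from (562,145) to (608,328) in the crop and lies within the 160x120 board. The green front is at the lower edge of the wooden top. The cabinet x axis is at a yaw of about -10.4°, and the pestle axis is at about 12.3°. I'll turn the tool to yaw 79.6° (tool y = push direction) and then travel to the drawer front.

Request:
send_rows(
  plan=[
    [0,0,0,0,0,0,0.1426],
    [0,0,0,0,0,0,0.1426],
    [0,0,0,0,0,0,0.1426],
    [0,0,0,0,0,0,0.1426],
    [0,0,0,0,0,0,0.1426],
    [0,0,0,0,0,0,0.1426],
    [0,0,0,0,0,0,0.1426],
    [0,0,0,0,0,0,0.1426],
    [0,0,0,0,0,0,0.1426],
    [0,0,0,0,0,0,0.1426],
    [0,0,0,0,0,0,0],
    [0,0,0,0,0,0,0],
  ],
)

```text
time_s: 2.05
tool_pos: [0.2079, 0.6159, 0.1916]
tool_rot: [180.0, -0.0, 79.8]
force: [1.4, -0.6, 0.0]
grip_width: 0.0025
```

Request:
send_rows(
  plan=[
    [0,-12,10,2,0,0,0],
    [0,-24,20,2,0,0,0],
    [0,-24,22,2,0,0,0],
    [0,-24,22,2,0,0,0],
    [0,-24,22,2,0,0,0],
    [0,-24,22,2,0,0,0],
    [0,-24,22,2,0,0,0],
    [0,-24,22,2,0,0,0],
    [0,-24,22,2,0,0,0],
    [0,-24,22,2,0,0,0],
    [0,-24,22,2,0,0,0],
    [0,-24,22,2,0,0,0],
  ],
)

```text
time_s: 3.25
tool_pos: [0.4049, 0.2982, 0.1678]
tool_rot: [180.0, -0.0, 79.8]
force: [-0.3, -0.2, 0.5]
grip_width: 0.0005
```

Request:
send_rows(
  plan=[
    [0,-24,22,2,0,0,0],
    [0,-24,22,2,0,0,0],
    [0,-24,22,2,0,0,0],
    [0,-24,22,2,0,0,0],
    [0,-24,22,2,0,0,0],
    [0,-24,22,2,0,0,0],
    [0,-24,22,2,0,0,0],
    [0,-24,22,2,0,0,0],
    [0,-12,10,2,0,0,0],
    [0,0,0,0,0,0,0],
    [0,0,0,0,0,0,0],
  ],
)

```text
time_s: 4.35
tool_pos: [0.5502, 0.0659, 0.1495]
tool_rot: [-180.0, -0.0, 79.7]
force: [-0.0, -0.1, -0.0]
grip_width: 0.0007
```

Request:
send_rows(
  plan=[
    [0,0,0,15,0,0,0],
    [0,0,0,25,0,0,0],
    [0,0,0,25,0,0,0],
    [0,0,0,25,0,0,0],
    [0,0,0,20,0,0,0],
    [0,0,0,12,0,0,0],
    [0,0,0,0,0,0,0],
    [0,0,4,0,0,0,0],
    [0,0,4,0,0,0,0],
    [0,0,4,0,0,0,0],
    [0,0,0,0,0,0,0],
  ],
)

```text
time_s: 5.45
tool_pos: [0.5638, 0.0629, 0.0284]
tool_rot: [179.9, -0.0, 79.6]
force: [-0.4, -0.1, -0.9]
grip_width: 0.0005
```

Request:
send_rows(
  plan=[
    [0,0,2,0,0,0,0],
    [0,0,2,0,0,0,0],
    [0,0,2,0,0,0,0],
    [0,0,0,0,0,0,0],
  ],
)

```text
time_s: 5.85
tool_pos: [0.5685, 0.0618, 0.0276]
tool_rot: [180.0, 0.0, 79.6]
force: [-0.5, -0.3, -0.1]
grip_width: 0.0005
```

Request:
send_rows(
  plan=[
    [0,0,2,0,0,0,0],
    [0,0,2,0,0,0,0],
    [0,0,2,0,0,0,0],
    [0,0,0,0,0,0,0],
  ],
)

```text
time_s: 6.25
tool_pos: [0.5745, 0.0608, 0.0276]
tool_rot: [180.0, 0.0, 79.6]
force: [0.0, 0.3, -0.2]
grip_width: 0.0005
```

Request:
send_rows(
  plan=[
    [0,0,2,0,0,0,0],
    [0,0,2,0,0,0,0],
    [0,0,0,0,0,0,0],
  ],
)

```text
time_s: 6.55
tool_pos: [0.5785, 0.0601, 0.0276]
tool_rot: [180.0, -0.0, 79.6]
force: [0.1, 0.2, 0.2]
grip_width: 0.0001
```

Request:
send_rows(
  plan=[
    [0,0,2,0,0,0,0],
    [0,0,2,0,0,0,0],
    [0,0,0,0,0,0,0],
  ],
)

```text
time_s: 6.85
tool_pos: [0.5824, 0.0593, 0.0276]
tool_rot: [180.0, 0.0, 79.6]
force: [0.7, -0.1, -0.3]
grip_width: 0.0003
```

Request:
send_rows(
  plan=[
    [0,0,2,0,0,0,0],
    [0,0,2,0,0,0,0],
    [0,0,0,0,0,0,0],
  ],
)

```text
time_s: 7.15
tool_pos: [0.5863, 0.0586, 0.0276]
tool_rot: [180.0, 0.0, 79.6]
force: [0.4, 0.4, 0.3]
grip_width: 0.0006
```

Request:
send_rows(
  plan=[
    [0,0,2,0,0,0,0],
    [0,0,0,0,0,0,0],
  ],
)

```text
time_s: 7.35
tool_pos: [0.5882, 0.0583, 0.0276]
tool_rot: [180.0, -0.0, 79.6]
force: [0.7, 0.0, 0.5]
grip_width: 0.0004
```

Request:
send_rows(
  plan=[
    [0,0,2,0,0,0,0],
    [0,0,2,0,0,0,0],
    [0,0,0,0,0,0,0],
  ],
)

```text
time_s: 7.65
tool_pos: [0.5922, 0.0575, 0.0276]
tool_rot: [180.0, -0.0, 79.6]
force: [0.1, -0.0, -0.2]
grip_width: 0.0006
```

Request:
send_rows(
  plan=[
    [0,0,2,0,0,0,0],
    [0,0,0,0,0,0,0],
  ],
)

```text
time_s: 7.85
tool_pos: [0.5941, 0.0572, 0.0276]
tool_rot: [180.0, -0.0, 79.6]
force: [-0.5, -0.9, 0.3]
grip_width: 0.0002
```

Request:
send_rows(
  plan=[
    [0,0,2,0,0,0,0],
    [0,0,0,0,0,0,0],
  ],
)

```text
time_s: 8.05
tool_pos: [0.5961, 0.0568, 0.0276]
tool_rot: [180.0, -0.0, 79.6]
force: [-0.2, -0.1, -0.6]
grip_width: 0.0004
```

No contact yet where I expected it, so I'll look.

```bash
python3 - <<'E'
from h import *
save('scene','s2.png',(300,120,480,300),3.3); 
E
```

```text
(no output)
```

View pics/s2.png

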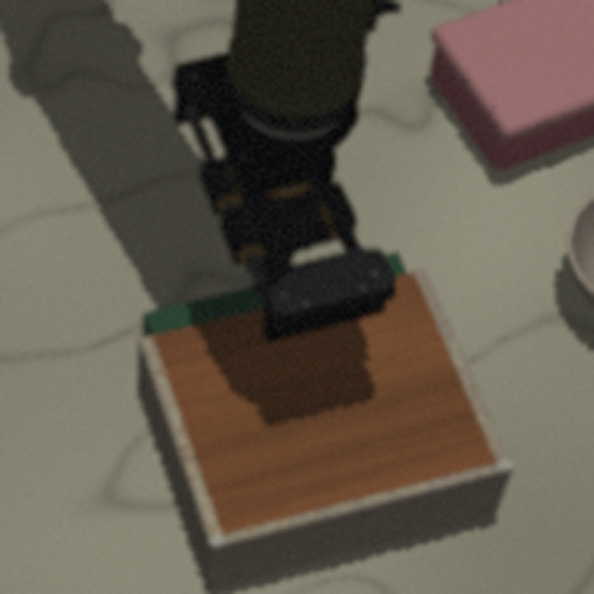

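```bash
python3 - <<'E'
from h import *
f=lambda p:np.array(p)/3.3+[300,120]
w=px2w('scene',f([(140,338),(424,270),(510,465),(212,545)]),.062);print(w.round(4),w.mean(0)); 
w=px2w('scene',f([(145,318),(400,255)]),.055);print('green outer top',w.round(4))
t=px2w('top',[(36/4+210,277/4+150),(327/4+210,327/4+150),(211/4+10+200-.5,0)][:2],.062);print('top front',t)
t=px2w('top',[(44/4+210,310/4+150),(317/4+210,357/4+150)],.055);print('top green outer (at z .055/.007)',t,px2w('top',[(44/4+210,310/4+150),(317/4+210,357/4+150)],.007))
print(env.get_obs()['force'],env.get_obs()['tool_pos'])
E
```

```text
[[ 0.6052 -0.0367  0.062 ]
 [ 0.6426  0.1474  0.062 ]
 [ 0.7856  0.119   0.062 ]
 [ 0.7501 -0.0659  0.062 ]] [0.69588335 0.04092234 0.062     ]
green outer top [[ 0.5898 -0.0249  0.055 ]
 [ 0.6222  0.1432  0.055 ]]
top front [[ 0.63273113  0.1442834   0.062     ]
 [ 0.59644705 -0.0341083   0.062     ]]
top green outer (at z .055/.007) [[ 0.6129823   0.14077245  0.055     ]
 [ 0.57878658 -0.02718791  0.055     ]] [[ 0.6189357   0.14838933  0.007     ]
 [ 0.58360625 -0.0251396   0.007     ]]
[-0.40960428 -0.12567221  0.16270041] [0.59592989 0.05683351 0.0275746 ]
```

The scene camera places the front about 8 mm deeper than the top camera does, so contact should be just ahead. I'll keep feeling for it in small steps.

Request:
send_rows(
  plan=[
    [0,0,2,0,0,0,0],
    [0,0,0,0,0,0,0],
  ],
)

```text
time_s: 8.3
tool_pos: [0.598, 0.0565, 0.0276]
tool_rot: [180.0, -0.0, 79.6]
force: [-0.2, -0.4, 0.2]
grip_width: 0.0007
```

Request:
send_rows(
  plan=[
    [0,0,2,0,0,0,0],
    [0,0,0,0,0,0,0],
  ],
)

```text
time_s: 8.5
tool_pos: [0.6, 0.0561, 0.0276]
tool_rot: [180.0, -0.0, 79.6]
force: [0.3, 1.3, 0.4]
grip_width: 0.0006
```

Request:
send_rows(
  plan=[
    [0,0,2,0,0,0,0],
    [0,0,0,0,0,0,0],
  ],
)

```text
time_s: 8.7
tool_pos: [0.602, 0.0557, 0.0276]
tool_rot: [180.0, 0.0, 79.6]
force: [0.5, -0.9, 0.1]
grip_width: 0.0006
```

Request:
send_rows(
  plan=[
    [0,0,2,0,0,0,0],
    [0,0,0,0,0,0,0],
  ],
)

```text
time_s: 8.9
tool_pos: [0.604, 0.0554, 0.0276]
tool_rot: [180.0, -0.0, 79.6]
force: [0.4, 1.5, -0.1]
grip_width: 0.0006
```

```bash
python3 - <<'E'
from h import *
a=env.read_camera('top')[150:260,205:325]; b=env.read_camera('scene')[170:260,325:445]
b=cv2.convertScaleAbs(b,alpha=2.5); a=cv2.convertScaleAbs(a,alpha=2.5)
r=lambda x:cv2.resize(x,(480,480*x.shape[0]//x.shape[1]),interpolation=cv2.INTER_CUBIC)[:,:400]
a,b=cv2.resize(a,(400,366)),cv2.resize(b,(400,300))
cv2.imwrite('pics/s3.png',np.hstack([a[:300+66],np.pad(b,((0,66),(0,0),(0,0)))])[:,:,::-1])
E
```

```text
(no output)
```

View pics/s3.png

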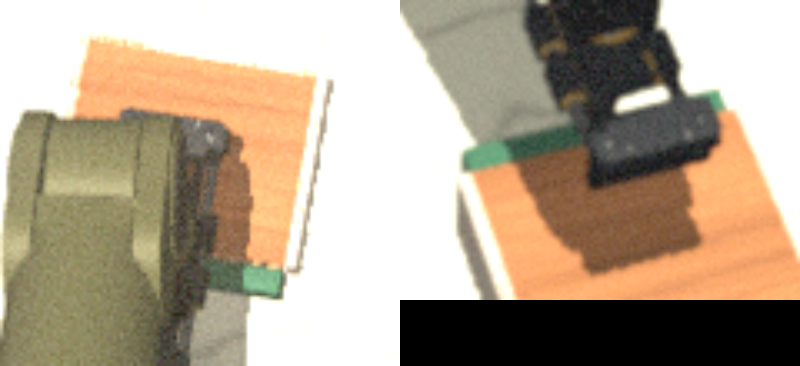

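The front hasn't moved yet: its right corner is still at about (290,239) in the top view. I'll keep feeling for contact.

Request:
send_rows(
  plan=[
    [0,0,2,0,0,0,0],
    [0,0,0,0,0,0,0],
  ],
)

```text
time_s: 9.2
tool_pos: [0.6059, 0.0551, 0.0276]
tool_rot: [180.0, -0.0, 79.6]
force: [-0.7, 0.5, 0.2]
grip_width: 0.0004
```

Request:
send_rows(
  plan=[
    [0,0,2,0,0,0,0],
    [0,0,0,0,0,0,0],
  ],
)

```text
time_s: 9.4
tool_pos: [0.6079, 0.0546, 0.0276]
tool_rot: [180.0, -0.0, 79.6]
force: [0.5, -0.6, 0.6]
grip_width: 0.0009
```

Request:
send_rows(
  plan=[
    [0,0,2,0,0,0,0],
    [0,0,0,0,0,0,0],
  ],
)

```text
time_s: 9.6
tool_pos: [0.6099, 0.0543, 0.0276]
tool_rot: [180.0, 0.0, 79.6]
force: [0.6, 0.6, -0.4]
grip_width: 0.0006
```

```bash
cat >> h.py <<'E'
def w2px(name,P):
    c=env.get_calibration(name); E=np.linalg.inv(np.array(c['extrinsics']))
    q=np.atleast_2d(P)@E[:3,:3].T+E[:3,3]; s=q[:,:2]/q[:,2:]; r2=(s**2).sum(1,keepdims=True)
    return s*(1+c['k1']*r2)*[c['fx'],c['fy']]+[c['cx'],c['cy']]
E
python3 - <<'E'
from h import *
o=env.get_obs(); t=o['tool_pos']; y=np.radians(79.6); X=np.array([np.cos(y),np.sin(y),0]);Y=np.array([np.sin(y),-np.cos(y),0]);Z=np.array([0,0,1])
P=[t,t+.07*Z]+[t+a*X+b*Y+.0697*Z for a,b in((-.0375,-.095),(-.0375,.095),(.0375,.095),(.0375,-.095))]
ims=[]
for n,(l,tt,r,b) in(('top',(205,150,325,260)),('scene',(310,110,450,260))):
    im=cv2.convertScaleAbs(env.read_camera(n),alpha=2.2); s=400/(r-l); c=cv2.resize(im[tt:b,l:r],None,fx=s,fy=s,interpolation=cv2.INTER_CUBIC)
    q=((w2px(n,P)+.5-[l,tt])*s).astype(int); print(n,w2px(n,P)[0])
    cv2.circle(c,tuple(map(int,q[0])),4,(255,0,0),-1); cv2.circle(c,tuple(map(int,q[1])),4,(0,0,255),-1); cv2.polylines(c,[q[2:].reshape(-1,1,2).astype(np.int32)],True,(255,0,255),1); ims.append(c)
h=max(i.shape[0] for i in ims); cv2.imwrite('pics/s4.png',np.hstack([np.pad(i,((0,h-i.shape[0]),(0,0),(0,0))) for i in ims])[:,:,::-1]); print(o['force'],o['wrist_torque'])
E
```

```text
top [257.09613027 229.01449819]
scene [380.91605536 215.99149923]
[ 0.58322801  0.61849259 -0.39351492] [-0.09301189  0.0703159  -0.00321292]
```

View pics/s4.png

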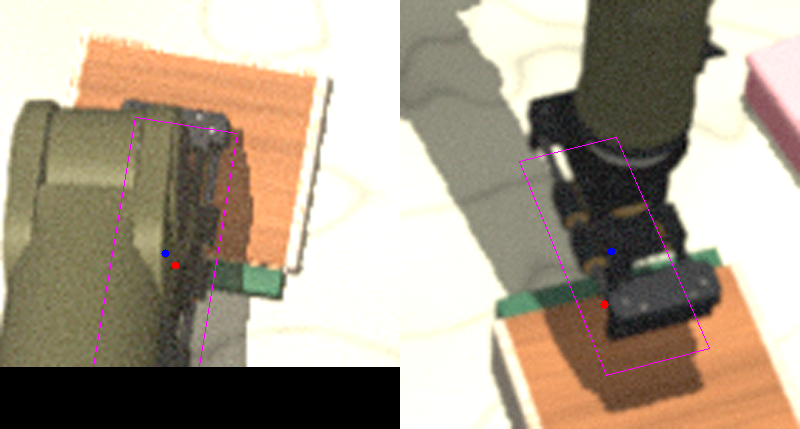

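```bash
python3 - <<'E'
from h import *
a0=cv2.imread('pics/top0.png')[:,:,::-1].astype(float); a1=env.read_camera('top').astype(float)
s0=cv2.imread('pics/sc0.png')[:,:,::-1].astype(float); s1=env.read_camera('scene').astype(float)
g=lambda i:(i[...,1]-i[...,0]).round().astype(int)
for u in (276,280,284): print('top',u,'\n',g(a0)[226:244,u],'\n',g(a1)[226:244,u])
for u in (348,354): print('scene',u,'\n',g(s0)[208:230,u],'\n',g(s1)[208:230,u])
E
```

```text
top 276 
 [-31 -28 -15  13  19  22  18  19  23  22  12  -3  -4  -2  -5  -6  -1  -5] 
 [-16 -16  -8   3   6   7   8   6   9   6   5   5   1  -5  -1  -2  -3   1]
top 280 
 [-33 -29 -24 -17  16  19  19  17  18  18  21  13   1  -1  -3  -6  -4  -3] 
 [-37 -29 -23  -1  21  22  23  23  26  26  26  18   1  -2  -4  -2  -4  -1]
top 284 
 [-34 -33 -26 -11   5  18  19  20  20  19  22  18   9  -3  -3  -4  -4  -6] 
 [-34 -38 -29 -10   8  20  21  24  23  21  24  20   4  -2  -4  -6  -4  -5]
scene 348 
 [ -3  -1  -3  -3  -1   3  14  23  21  21  24  23  10 -16 -29 -28 -28 -28
 -23 -21 -17 -14] 
 [ -1  -2  -1  -2   0   9  19  25  23  23  25  26  10 -17 -31 -33 -32 -30
 -27 -22 -18 -16]
scene 354 
 [ -2  -2  -1   2   9  19  21  22  21  21  17  -4 -24 -29 -31 -30 -32 -32
 -32 -32 -31 -31] 
 [  0   0  -1   4  15  26  24  25  24  25  18  -4 -27 -33 -33 -34 -34 -35
 -33 -35 -35 -34]
```

```bash
python3 - <<'E'
from h import *
print('origin',w2px('top',[0,0,0.]),w2px('scene',[0,0,0.]))
# triangulate green front's top outer corner (-y end) from both images: top~(289,239.5), scene~(343.5,215.5)
def ray(n,p):
    a=px2w(n,[p],0)[0];b=px2w(n,[p],.1)[0];return a,(b-a)/np.linalg.norm(b-a)
def tri(p,q):
    a,d=ray('top',p);b,e=ray('scene',q);A=np.c_[d,-e];s=np.linalg.lstsq(A,b-a,rcond=None)[0];return a+s[0]*d,b+s[1]*e
b0=env.regions_of
for nm,p,q in(('green -y',(289.2,238.5),(343.9,216.4)),('green +y',(221,227.5),(421.2,197.3)),('board',(385,288.5),(221.5,223)),('board far',(439,236.5),(177.5,298))): print(nm,[x.round(4) for x in tri(p,q)])
E
```

```text
origin [[285.24610785 474.45198977]] [[246.15326756  55.83352226]]
green -y [array([ 0.5818, -0.0266,  0.0438]), array([ 0.584 , -0.0215,  0.0442])]
green +y [array([0.6144, 0.1426, 0.0437]), array([0.617 , 0.1479, 0.0449])]
board [array([ 0.451 , -0.2648,  0.0049]), array([ 0.4552, -0.2523,  0.0035])]
board far [array([ 0.5793, -0.4081,  0.0071]), array([ 0.5815, -0.4007,  0.0058])]
```

Request:
send_rows(
  plan=[
    [0,0,2,0,0,0,0],
    [0,0,0,0,0,0,0],
  ],
)

```text
time_s: 10.0
tool_pos: [0.6105, 0.0543, 0.0273]
tool_rot: [-179.9, -0.0, 79.6]
force: [-3.7, 0.7, 1.1]
grip_width: 0.0003
```

Request:
send_rows(
  plan=[
    [0,0,2,0,0,0,0],
    [0,0,0,0,0,0,0],
  ],
)

```text
time_s: 10.2
tool_pos: [0.6104, 0.0544, 0.027]
tool_rot: [-179.6, 0.0, 79.6]
force: [-9.1, 0.5, 4.6]
grip_width: 0.0008
```

Something stiff was met at about 0.610, and neither camera agrees with that as the drawer face. I'll look before pressing further.

```bash
python3 - <<'E'
from h import *
im=cv2.convertScaleAbs(env.read_camera('scene'),alpha=4.5)
l,t,r,b=340,140,420,240; s=6
c=cv2.resize(im[t:b,l:r],None,fx=s,fy=s,interpolation=cv2.INTER_CUBIC)
cv2.imwrite('pics/s5.png',c[:,:,::-1])
s1=im.astype(int); g=(s1[...,1]-s1[...,0])
for u in(348,354): print(g[208:230,u])
a1=env.read_camera('top').astype(int); g=a1[...,1]-a1[...,0]
for u in (280,284): print('top',g[226:244,u])
print(env.get_obs()['force'],env.get_obs()['tool_pos'],env.get_obs()['qpos'],env.get_obs()['wrist_torque'])
E
```

```text
[ 0  0  0  0  0  0 48 71 57 61 53 61  3  0  0  0  0  0  0  0  0  0]
[ 0  0 -4 14 48 71 66 71 43 71 43  0  0  0  0  0  0  0  0  0  0  0]
top [-38 -35 -26 -18  19  24  21  24  23  26  22  18   7  -3  -3  -3  -4  -3]
top [-35 -38 -30 -10   8  20  20  22  22  24  27  18   5  -1  -4  -7  -3  -5]
[-8.52995642  1.28885049  4.99122788] [0.61042403 0.05438816 0.02693226] [-34.41168979  24.13283448  33.23687988  99.7435163  -14.95153551
  60.93550763  -6.40497141] [ 0.16344018  1.94160366 -0.03923033]
```

View pics/s5.png

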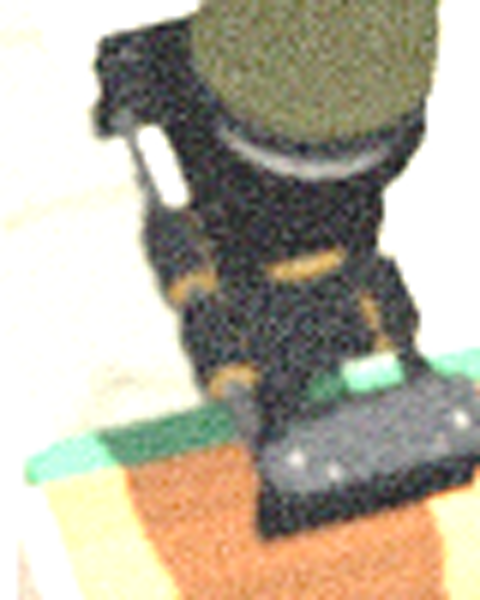

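The drawer is unmoved. The blocked position matches the lid's front edge (about 0.618), not the drawer face (about 0.60). The fingertips may therefore be higher than reported and passing over the front. I'll back off and probe the marble gently to test this.

Request:
send_rows(
  plan=[
    [0,0,-4,0,0,0,0],
    [0,0,-15,0,0,0,0],
    [0,0,-20,0,0,0,0],
    [0,0,-20,0,0,0,0],
    [0,0,-20,0,0,0,0],
    [0,0,0,8,0,0,0],
    [0,0,0,8,0,0,0],
    [0,0,0,0,0,0,0],
  ],
)

```text
time_s: 11.1
tool_pos: [0.536, 0.0674, 0.0104]
tool_rot: [-180.0, 0.1, 79.6]
force: [-0.7, 0.7, 0.3]
grip_width: 0.0008
```

Request:
send_rows(
  plan=[
    [0,0,0,3,0,0,0],
    [0,0,0,3,0,0,0],
    [0,0,0,0,0,0,0],
  ],
)

```text
time_s: 11.4
tool_pos: [0.5359, 0.0675, 0.0051]
tool_rot: [-180.0, 0.0, 79.6]
force: [0.2, 0.0, -0.2]
grip_width: 0.0005
```

```bash
python3 - <<'E'
from h import *
o=env.get_obs();t=o['tool_pos'];print(t,o['force'])
im=cv2.convertScaleAbs(env.read_camera('scene'),alpha=4); tp=cv2.convertScaleAbs(env.read_camera('top'),alpha=3)
out=[]
for n,i,(l,tt,r,b) in(('scene',im,(330,120,430,230)),('top',tp,(205,170,305,280))):
    c=cv2.resize(i[tt:b,l:r],None,fx=4,fy=4,interpolation=cv2.INTER_CUBIC); q=((w2px(n,[t,t+[0,0,.03]])+.5-[l,tt])*4).astype(int)
    cv2.circle(c,tuple(map(int,q[0])),3,(255,0,0),-1);cv2.circle(c,tuple(map(int,q[1])),3,(0,0,255),-1);out.append(c)
cv2.imwrite('pics/s6.png',np.hstack(out)[:,:,::-1])
E
```

```text
[0.53588965 0.06751311 0.00505328] [ 0.16049765  0.02354721 -0.15284668]
```

View pics/s6.png

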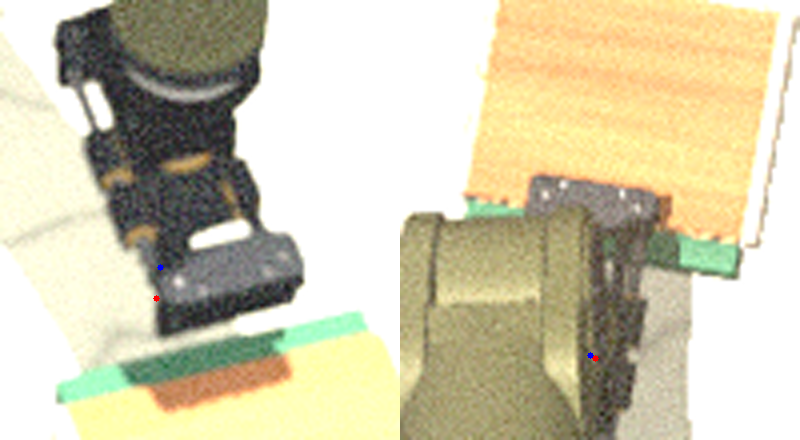

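Request:
send_rows(
  plan=[
    [0,0,0,2,0,0,0],
    [0,0,0,2,0,0,0],
    [0,0,0,0,0,0,0],
  ],
)

```text
time_s: 11.8
tool_pos: [0.5356, 0.0679, 0.0013]
tool_rot: [-180.0, 0.0, 79.6]
force: [-0.2, 0.4, -1.1]
grip_width: 0.0004
```

Request:
send_rows(
  plan=[
    [0,0,0,2,0,0,0],
    [0,0,0,0,0,0,0],
  ],
)

```text
time_s: 12.0
tool_pos: [0.5356, 0.0679, -0.0006]
tool_rot: [-180.0, 0.0, 79.6]
force: [-0.7, -0.0, -0.1]
grip_width: 0.0004
```

Request:
send_rows(
  plan=[
    [0,0,0,2,0,0,0],
    [0,0,0,2,0,0,0],
    [0,0,0,0,0,0,0],
  ],
)

```text
time_s: 12.3
tool_pos: [0.5355, 0.0679, -0.0048]
tool_rot: [-180.0, 0.0, 79.6]
force: [-0.1, -0.6, 0.2]
grip_width: 0.0005
```

Request:
send_rows(
  plan=[
    [0,0,0,2,0,0,0],
    [0,0,0,2,0,0,0],
    [0,0,0,0,0,0,0],
  ],
)

```text
time_s: 12.6
tool_pos: [0.5355, 0.0678, -0.0088]
tool_rot: [-180.0, 0.0, 79.6]
force: [0.2, -0.3, 0.3]
grip_width: 0.0003
```

Request:
send_rows(
  plan=[
    [0,0,0,2,0,0,0],
    [0,0,0,2,0,0,0],
    [0,0,0,0,0,0,0],
  ],
)

```text
time_s: 12.9
tool_pos: [0.5355, 0.0678, -0.0128]
tool_rot: [-180.0, 0.0, 79.6]
force: [0.8, -0.8, 0.2]
grip_width: 0.0002
```

Request:
send_rows(
  plan=[
    [0,0,0,2,0,0,0],
    [0,0,0,2,0,0,0],
    [0,0,0,0,0,0,0],
  ],
)

```text
time_s: 13.2
tool_pos: [0.5355, 0.0679, -0.0167]
tool_rot: [-180.0, 0.0, 79.6]
force: [0.1, -0.3, 0.2]
grip_width: 0.0006
```

Request:
send_rows(
  plan=[
    [0,0,0,2,0,0,0],
    [0,0,0,2,0,0,0],
    [0,0,0,0,0,0,0],
  ],
)

```text
time_s: 13.5
tool_pos: [0.5356, 0.0678, -0.0208]
tool_rot: [-180.0, 0.0, 79.6]
force: [-0.3, 0.2, 0.9]
grip_width: 0.0004
```

Request:
send_rows(
  plan=[
    [0,0,0,2,0,0,0],
    [0,0,0,2,0,0,0],
    [0,0,0,0,0,0,0],
  ],
)

```text
time_s: 13.8
tool_pos: [0.5355, 0.0679, -0.0248]
tool_rot: [-180.0, 0.0, 79.6]
force: [-0.6, 1.0, -0.6]
grip_width: 0.0004
```

Request:
send_rows(
  plan=[
    [0,0,0,2,0,0,0],
    [0,0,0,0,0,0,0],
  ],
)

```text
time_s: 14.0
tool_pos: [0.5356, 0.0679, -0.0266]
tool_rot: [-180.0, 0.0, 79.6]
force: [-0.9, 0.7, 0.3]
grip_width: 0.0005
```

Request:
send_rows(
  plan=[
    [0,0,0,2,0,0,0],
    [0,0,0,0,0,0,0],
  ],
)

```text
time_s: 14.2
tool_pos: [0.5356, 0.0679, -0.0287]
tool_rot: [-180.0, 0.0, 79.6]
force: [-1.0, 0.6, -0.1]
grip_width: -0.0003
```

Request:
send_rows(
  plan=[
    [0,0,0,2,0,0,0],
    [0,0,0,0,0,0,0],
  ],
)

```text
time_s: 14.4
tool_pos: [0.5359, 0.0679, -0.0305]
tool_rot: [180.0, -0.0, 79.6]
force: [-0.2, 0.3, 0.1]
grip_width: 0.0002
```

Request:
send_rows(
  plan=[
    [0,0,0,2,0,0,0],
    [0,0,0,0,0,0,0],
  ],
)

```text
time_s: 14.6
tool_pos: [0.536, 0.068, -0.0306]
tool_rot: [-179.9, -0.1, 79.6]
force: [-5.9, 0.4, 16.6]
grip_width: 0.0005
```

Request:
send_rows(
  plan=[
    [0,0,0,1,0,0,0],
    [0,0,0,0,0,0,0],
  ],
)

```text
time_s: 14.8
tool_pos: [0.5359, 0.068, -0.0307]
tool_rot: [-179.9, -0.1, 79.6]
force: [-9.0, -1.2, 23.8]
grip_width: 0.0004
```

Marble contact came at a reported z of -0.0305, so the true fingertip is about 30.5 mm above the reported TCP. I'll apply that offset everywhere: for a true tip height of 28 mm I want a reported z of -0.0025. From the lid contact, the face should be near a reported x of 0.588.

Request:
send_rows(
  plan=[
    [0,0,0,-10,0,0,0],
    [0,0,0,-21,0,0,0],
    [0,0,10,0,0,0,0],
    [0,0,15,0,0,0,0],
    [0,0,12,0,0,0,0],
    [0,0,6,0,0,0,0],
    [0,0,0,0,0,0,0],
  ],
)

```text
time_s: 15.5
tool_pos: [0.5786, 0.0595, -0.003]
tool_rot: [-180.0, 0.1, 79.6]
force: [-0.4, 0.1, -0.7]
grip_width: 0.0006
```

Request:
send_rows(
  plan=[
    [0,0,2,0,0,0,0],
    [0,0,2,0,0,0,0],
    [0,0,0,0,0,0,0],
  ],
)

```text
time_s: 15.8
tool_pos: [0.582, 0.0595, -0.0025]
tool_rot: [-180.0, -0.0, 79.6]
force: [-0.7, 0.4, -1.0]
grip_width: 0.0007
```

Request:
send_rows(
  plan=[
    [0,0,2,0,0,0,0],
    [0,0,2,0,0,0,0],
    [0,0,0,0,0,0,0],
  ],
)

```text
time_s: 16.1
tool_pos: [0.5863, 0.0587, -0.0023]
tool_rot: [180.0, -0.0, 79.6]
force: [0.5, -0.1, 0.2]
grip_width: 0.0005
```

Request:
send_rows(
  plan=[
    [0,0,2,0,0,0,0],
    [0,0,2,0,0,0,0],
    [0,0,0,0,0,0,0],
  ],
)

```text
time_s: 16.4
tool_pos: [0.5888, 0.0582, -0.0026]
tool_rot: [-179.9, 0.0, 79.6]
force: [-3.9, 0.6, 3.5]
grip_width: 0.0005
```

Contact with the face came at 0.588, as predicted. I'll press on in small steps.

Request:
send_rows(
  plan=[
    [0,0,2,0,0,0,0],
    [0,0,2,0,0,0,0],
    [0,0,0,0,0,0,0],
  ],
)

```text
time_s: 16.7
tool_pos: [0.5924, 0.0575, -0.0026]
tool_rot: [-179.8, 0.0, 79.6]
force: [-6.4, 0.2, 4.3]
grip_width: 0.001
```

Request:
send_rows(
  plan=[
    [0,0,2,0,0,0,0],
    [0,0,2,0,0,0,0],
    [0,0,0,0,0,0,0],
  ],
)

```text
time_s: 17.0
tool_pos: [0.5961, 0.0568, -0.0026]
tool_rot: [-179.8, 0.0, 79.6]
force: [-7.2, 0.7, 5.3]
grip_width: 0.0005
```

Request:
send_rows(
  plan=[
    [0,0,2,0,0,0,0],
    [0,0,0,0,0,0,0],
  ],
)

```text
time_s: 17.2
tool_pos: [0.5978, 0.0564, -0.0026]
tool_rot: [-179.8, 0.0, 79.6]
force: [-6.9, 1.2, 6.0]
grip_width: 0.0005
```

Request:
send_rows(
  plan=[
    [0,0,2,0,0,0,0],
    [0,0,0,0,0,0,0],
  ],
)

```text
time_s: 17.4
tool_pos: [0.5996, 0.0561, -0.0026]
tool_rot: [-179.7, 0.0, 79.6]
force: [-7.6, -0.1, 6.6]
grip_width: 0.0006
```

Request:
send_rows(
  plan=[
    [0,0,1.5,-1,0,0,0],
    [0,0,0,0,0,0,0],
  ],
)

```text
time_s: 17.6
tool_pos: [0.6001, 0.0559, -0.0025]
tool_rot: [-179.7, 0.0, 79.6]
force: [-7.9, 1.2, 3.0]
grip_width: 0.0005
```

Request:
send_rows(
  plan=[
    [0,0,1.5,0,0,0,0],
    [0,0,0,0,0,0,0],
  ],
)

```text
time_s: 17.8
tool_pos: [0.6012, 0.0557, -0.0025]
tool_rot: [-179.6, 0.0, 79.6]
force: [-7.9, 1.9, 4.1]
grip_width: 0.0003
```

Request:
send_rows(
  plan=[
    [0,0,1.5,0,0,0,0],
    [0,0,0,0,0,0,0],
  ],
)

```text
time_s: 18.0
tool_pos: [0.6019, 0.0556, -0.0026]
tool_rot: [-179.5, 0.0, 79.6]
force: [-10.7, 0.5, 5.4]
grip_width: 0.0007
```

Request:
send_rows(
  plan=[
    [0,0,1,-0.5,0,0,0],
    [0,0,0,0,0,0,0],
  ],
)

```text
time_s: 18.2
tool_pos: [0.602, 0.0555, -0.0025]
tool_rot: [-179.4, 0.1, 79.7]
force: [-11.5, 2.3, 4.2]
grip_width: 0.0005
```

Request:
send_rows(
  plan=[
    [0,0,-3,0,0,0,0],
    [0,0,-6,0,0,0,0],
    [0,0,-10,0,0,0,0],
    [0,0,-10,0,0,0,0],
    [0,0,-10,0,0,0,0],
    [0,0,0,0,0,0,0],
  ],
)

```text
time_s: 18.8
tool_pos: [0.5671, 0.0623, -0.0007]
tool_rot: [-179.9, -0.0, 79.7]
force: [-5.4, 0.6, 0.5]
grip_width: 0.0004
```

The catch has let go and the drawer is following the finger. I'll draw back fully, then lift.

Request:
send_rows(
  plan=[
    [0,0,-10,0,0,0,0],
    [0,0,-10,0,0,0,0],
    [0,0,-10,0,0,0,0],
    [0,0,-10,0,0,0,0],
    [0,0,-10,0,0,0,0],
    [0,0,-10,0,0,0,0],
    [0,0,-10,0,0,0,0],
    [0,0,-10,0,0,0,0],
    [0,0,-10,0,0,0,0],
    [0,0,-5,0,0,0,0],
    [0,0,0,0,0,0,0],
    [0,0,0,0,0,0,0],
  ],
)

```text
time_s: 20.0
tool_pos: [0.4758, 0.0789, -0.0007]
tool_rot: [179.9, -0.0, 79.6]
force: [-0.2, -0.2, 0.2]
grip_width: 0.0006
```

Request:
send_rows(
  plan=[
    [87,0,0,-15,0,0,0],
    [87,0,0,-25,0,0,0],
    [87,0,0,-25,0,0,0],
    [87,0,0,-25,0,0,0],
    [87,0,0,-25,0,0,0],
    [87,0,0,-15,0,0,0],
    [87,0,0,0,0,0,0],
  ],
)

```text
time_s: 20.7
tool_pos: [0.4776, 0.0792, 0.1313]
tool_rot: [179.7, -0.2, 79.6]
force: [0.7, -0.4, -0.1]
grip_width: 0.0484
```

```bash
python3 - <<'E'
from h import *
s0=cv2.imread('pics/sc0.png')[:,:,::-1]; hsv=cv2.cvtColor(np.ascontiguousarray(s0),cv2.COLOR_RGB2HSV).astype(int)
print('pestle scene', px2w('scene',[(187,229.5),(213.5,265),(200.3,247.3)],.027).round(4))
env.read_camera('scene')
for r in env.regions_of('scene','pestle_center'):
    c=cv2.minAreaRect(np.argwhere(r['region'])[:,::-1].astype(np.float32)); w=px2w('scene',cv2.boxPoints(c),.027); print(round(r['confidence'],2),np.round(c[0],1),w.mean(0).round(4),[np.degrees(np.arctan2(*(w[i+1]-w[i])[1::-1])).round(1) for i in(0,1)],[np.linalg.norm(w[i+1]-w[i]).round(3) for i in(0,1)])
for n in('top','scene'):
    env.read_camera(n)
    for r in env.regions_of(n,'drawer_face'): print(n,round(r['confidence'],2),r['rect'],r['region'].sum())
o=env.get_obs();print(o['tool_pos'],o['tool_rot'],o['grip_width'],o['qpos'])
save('top','t7.png',(200,140,470,320),2.9)
E
```

```text
pestle scene [[ 0.4516 -0.3265  0.027 ]
 [ 0.5565 -0.3076  0.027 ]
 [ 0.5052 -0.3168  0.027 ]]
0.74 [199.7 245.3] [ 0.4987 -0.3165  0.027 ] [np.float64(108.4), np.float64(11.1)] [np.float64(0.034), np.float64(0.134)]
0.74 [255.9 300.7] [ 0.6668 -0.2618  0.027 ] [np.float64(73.7), np.float64(-16.2)] [np.float64(0.075), np.float64(0.149)]
0.59 [254.1 212.4] [ 0.4777 -0.1817  0.027 ] [np.float64(99.5), np.float64(1.6)] [np.float64(0.081), np.float64(0.024)]
top 0.75 [221.0, 221.3, 290.1, 279.2] 1680
scene 0.55 [328.0, 164.8, 411.0, 225.0] 3446
[0.47459824 0.07865053 0.12791653] [-1.79909832e+02  7.49547788e-02  7.96244704e+01] 0.07283065454705545 [-46.55961506  -0.64505757  34.06984664 112.2205799    0.4251673
  68.42651509 -23.02411706]
```

View pics/t7.png

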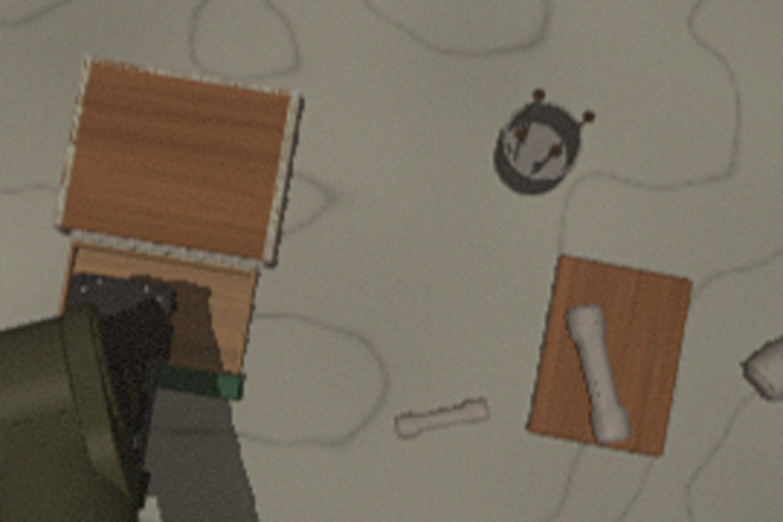

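The drawer is out: its tray shows at crop (160,310) and its front at (205,385). The pestle is on the board at crop (598,375), and both cameras agree on (0.500,-0.3166), 12°. Now to the pestle.

Request:
send_rows(
  plan=[
    [87,0,0,0,0,0,0.1468],
    [87,0,0,0,0,0,0.1468],
    [87,0,0,0,0,0,0.1468],
    [87,0,0,0,0,0,0.1468],
    [87,0,0,0,0,0,0.1468],
    [87,0,0,0,0,0,0.1468],
    [87,0,0,0,0,0,0.1468],
    [87,0,0,0,0,0,0.1468],
    [87,0,0,0,0,0,0],
    [87,-2,14,0,0,0,0],
    [87,-4,28,0,0,0,0],
    [87,-4,28,0,0,0,0],
  ],
)

```text
time_s: 22.25
tool_pos: [0.4804, 0.0068, 0.1289]
tool_rot: [180.0, 0.0, 12.6]
force: [0.6, -0.2, -0.6]
grip_width: 0.0873
```

Request:
send_rows(
  plan=[
    [87,-4,28,0,0,0,0],
    [87,-4,28,0,0,0,0],
    [87,-4,28,0,0,0,0],
    [87,-4,28,0,0,0,0],
    [87,-4,28,0,0,0,0],
    [87,-4,28,0,0,0,0],
    [87,-4,28,0,0,0,0],
    [87,-5,28,0,0,0,0],
    [87,-5,28,0,0,0,0],
    [87,-6,28,0,0,0,0],
    [87,-5,40,0,0,0,0],
    [87,0,0,0,0,0,0],
  ],
)

```text
time_s: 23.45
tool_pos: [0.4981, -0.3225, 0.1293]
tool_rot: [179.7, 0.2, 12.0]
force: [-0.7, 0.2, -0.1]
grip_width: 0.0874
```

```bash
python3 - <<'E'
from h import *
o=env.get_obs();t=o['tool_pos'];print(t,o['tool_rot'],o['grip_width'])
y=np.radians(o['tool_rot'][2]);d=np.array([.4995,-.3166])-t[:2];print('tool dx dy mm',1e3*(d@[np.cos(y),np.sin(y)]),1e3*(d@[np.sin(y),-np.cos(y)]))
E
```

```text
[ 0.49809274 -0.32251947  0.12925659] [1.79688439e+02 1.55882517e-01 1.20164751e+01] 0.08741304770550022
tool dx dy mm 2.6088144792289563 -5.496779014894179
```

Request:
send_rows(
  plan=[
    [87,2.6,-5.5,0,0,0,0],
    [87,0,0,20,0,0,0],
    [87,0,0,25,0,0,0],
    [87,0,0,25,0,0,0],
    [87,0,0,25,0,0,0],
    [87,0,0,15,0,0,0],
    [87,0,0,8,0,0,0],
    [87,0,0,5,0,0,0],
    [87,0,0,5,0,0,0],
    [87,0,0,0,0,0,0],
    [87,0,0,0,0,0,0],
  ],
)

```text
time_s: 24.55
tool_pos: [0.5028, -0.309, 0.0017]
tool_rot: [180.0, -0.1, 12.3]
force: [-0.4, 0.9, 0.6]
grip_width: 0.0871
```

```bash
python3 - <<'E'
from h import *
o=env.get_obs();t=o['tool_pos'];print(t,o['tool_rot'],o['grip_width'],o['force'])
im=cv2.convertScaleAbs(env.read_camera('scene'),alpha=3.)
c=cv2.resize(im[180:300,140:260],None,fx=5,fy=5,interpolation=cv2.INTER_CUBIC)
cv2.imwrite('pics/g8.png',c[:,:,::-1])
E
```

```text
[ 0.50284535 -0.30900994  0.00166837] [ 1.79969851e+02 -5.41567473e-02  1.23436579e+01] 0.08705617005942637 [-0.35236121  0.90173141  0.63935115]
```

View pics/g8.png

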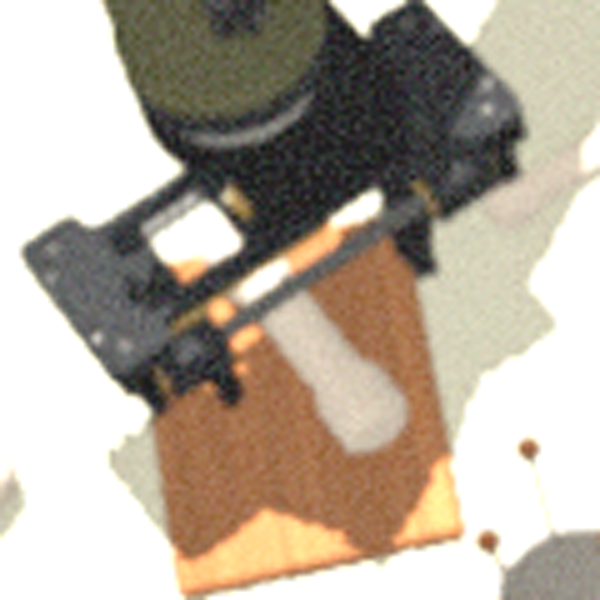

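The fingers straddle the pestle: tips at crop (235,395) and (425,270), pestle between them at about (310,330). I'll centre by a few mm, go down and close.

Request:
send_rows(
  plan=[
    [87,-5,6,0,0,0,0],
    [87,0,0,6,0,0,0],
    [87,0,0,6,0,0,0],
    [87,0,0,3,0,0,0],
    [87,0,0,1.5,0,0,0],
    [87,0,0,0,0,0,0],
    [87,0,0,0,0,0,0],
  ],
)

```text
time_s: 25.3
tool_pos: [0.4989, -0.3156, -0.0154]
tool_rot: [180.0, -0.0, 12.4]
force: [0.5, 0.3, -0.1]
grip_width: 0.0872
```

Request:
send_rows(
  plan=[
    [10,0,0,0,0,0,0],
    [10,0,0,0,0,0,0],
    [10,0,0,0,0,0,0],
    [10,0,0,0,0,0,0],
    [10,0,0,0,0,0,0],
    [10,0,0,0,0,0,0],
    [10,0,0,0,0,0,0],
    [10,0,0,0,0,0,0],
    [10,0,0,0,0,0,0],
  ],
  grip_force=25,
)

```text
time_s: 26.2
tool_pos: [0.4989, -0.3159, -0.0154]
tool_rot: [180.0, -0.0, 12.3]
force: [0.1, -2.0, -0.0]
grip_width: 0.0232
```

Request:
send_rows(
  plan=[
    [10,0,0,0,0,0,0],
    [10,0,0,0,0,0,0],
    [10,0,0,-5,0,0,0],
    [10,0,0,-10,0,0,0],
    [10,0,0,-15,0,0,0],
    [10,0,0,-20,0,0,0],
    [10,0,0,-20,0,0,0],
    [10,0,0,-15,0,0,0],
    [10,0,0,-10,0,0,0],
    [10,0,0,0,0,0,0],
  ],
  grip_force=35,
)

```text
time_s: 27.2
tool_pos: [0.4998, -0.3162, 0.0813]
tool_rot: [179.9, -0.2, 12.4]
force: [0.4, -0.1, -2.8]
grip_width: 0.0214
```

```bash
python3 - <<'E'
from h import *
o=env.get_obs();print(o['tool_pos'],o['tool_rot'],o['grip_width'],o['force'],o['wrist_torque'],o['qpos'])
# tray centre: rim/tray from current top view; front outer edge line
im=env.read_camera('top').astype(int); g=(im[...,1]-im[...,0])
m=np.zeros(g.shape,bool); m[230:300,205:310]=(g>10)[230:300,205:310]
n,l,s,c=cv2.connectedComponentsWithStats(m.astype(np.uint8)); k=1+np.argmax(s[1:,4]); r=cv2.minAreaRect(np.argwhere(l==k)[:,::-1].astype(np.float32)); b=cv2.boxPoints(r); print(s[k],b.round(1)); w=px2w('top',b,.055);print(w.round(4),w.mean(0))
env.read_camera('scene'); 
im=env.read_camera('scene').astype(int); g=(im[...,1]-im[...,0]); m=np.zeros(g.shape,bool); m[140:240,310:440]=(g>10)[140:240,310:440]
n,l,s,c=cv2.connectedComponentsWithStats(m.astype(np.uint8)); k=1+np.argmax(s[1:,4]); r=cv2.minAreaRect(np.argwhere(l==k)[:,::-1].astype(np.float32)); b=cv2.boxPoints(r); print(s[k],b.round(1)); w=px2w('scene',b,.055);print(w.round(4),w.mean(0))
t=cv2.convertScaleAbs(env.read_camera('top'),alpha=2.2)[150:330,205:465]; cv2.imwrite('pics/t9.png',cv2.resize(t,None,fx=3,fy=3,interpolation=cv2.INTER_CUBIC)[:,:,::-1])
E
```

```text
[ 0.49980147 -0.31618164  0.08132217] [ 1.79920854e+02 -1.54416234e-01  1.23508222e+01] 0.02144571412304625 [ 0.40711071 -0.06702031 -2.834872  ] [-0.1048967   0.12470085  0.01558671] [-12.14254049  21.28050211  50.99851994 101.14278794 -18.05383597
  66.00925762 -33.28315075]
[214 259  69  19 510] [[213.2 265.9]
 [214.4 258.6]
 [282.4 269.9]
 [281.1 277.2]]
[[ 0.5186  0.1614  0.055 ]
 [ 0.5365  0.1581  0.055 ]
 [ 0.5036 -0.0083  0.055 ]
 [ 0.4858 -0.0049  0.055 ]] [0.51111662 0.07657002 0.055     ]
[ 331  161   76   32 1025] [[329.5 178.3]
 [404.9 160.4]
 [408.7 176.2]
 [333.2 194.1]]
[[ 0.4898 -0.0069  0.055 ]
 [ 0.5224  0.163   0.055 ]
 [ 0.563   0.148   0.055 ]
 [ 0.5302 -0.0188  0.055 ]] [0.52635256 0.07131255 0.055     ]
```

View pics/t9.png

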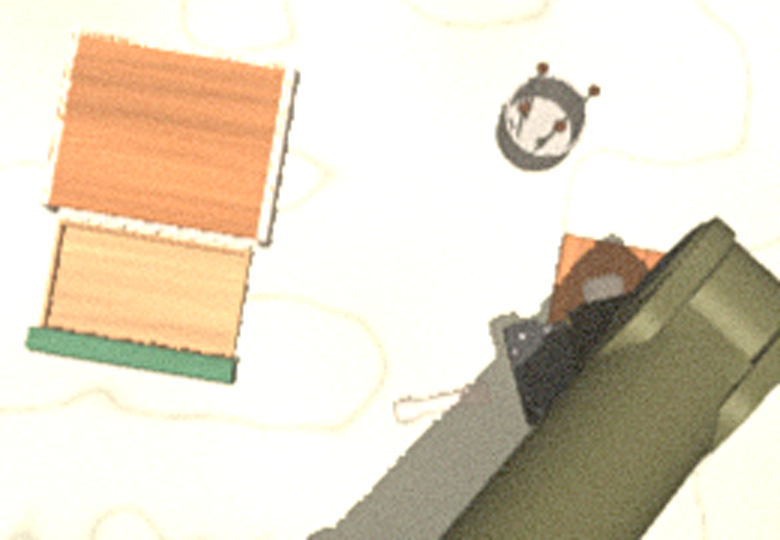

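The pestle is held (-2.8 N, 21.4 mm). The drawer is fully out, with its front at crop (130,355). The face centre is about (0.504,0.078) at yaw -10.9°, so the tray centre is about (0.568,0.066). I'll move clear of the skewers first, then turn.

Request:
send_rows(
  plan=[
    [10,2,-10,-2,0,0,0],
    [10,4,-20,-2,0,0,0],
    [10,6,-26,-2,0,0,0],
    [10,6,-26,-2,0,0,0],
    [10,6,-26,-2,0,0,0],
    [10,6,-26,-2,0,0,0],
    [10,6,-26,-2,0,0,0],
    [10,6,-26,-2,0,0,0],
    [10,6,-26,-2,0,0,0],
    [10,6,-26,-2,0,0,0],
    [10,4,-24,0,0,0,0],
    [10,2,-12,0,0,0,0],
  ],
)

```text
time_s: 28.6
tool_pos: [0.4981, -0.032, 0.0992]
tool_rot: [-179.9, 0.0, 12.5]
force: [-0.1, 0.9, -2.0]
grip_width: 0.0217
```

Request:
send_rows(
  plan=[
    [10,0,0,0,0,0,-0.1],
    [10,0,0,0,0,0,-0.13],
    [10,0,0,0,0,0,-0.135],
    [10,0,0,0,0,0,-0.135],
    [10,0,0,0,0,0,-0.135],
    [10,0,0,0,0,0,-0.135],
    [10,0,0,0,0,0,-0.135],
    [10,0,0,0,0,0,-0.135],
    [10,0,0,0,0,0,-0.127],
    [10,0,0,0,0,0,0],
    [10,0,0,0,0,0,0],
    [10,0,0,0,0,0,0],
  ],
)

```text
time_s: 29.8
tool_pos: [0.4987, -0.0353, 0.0994]
tool_rot: [-180.0, 0.0, 79.1]
force: [0.4, 0.0, -3.2]
grip_width: 0.0216
```

```bash
python3 - <<'E'
from h import *
o=env.get_obs();t=o['tool_pos'];print(t,o['tool_rot'],o['grip_width'],o['force'])
y=np.radians(o['tool_rot'][2]);d=np.array([.568,.0658])-t[:2];print('tool dx dy mm',1e3*(d@[np.cos(y),np.sin(y)]),1e3*(d@[np.sin(y),-np.cos(y)]))
E
```

```text
[ 0.49869351 -0.03534653  0.09944384] [-1.79989954e+02  8.61684518e-03  7.90675549e+01] 0.021557546475541214 [ 0.36171682  0.03733379 -3.16442662]
tool dx dy mm 112.45494952730739 48.866087709137396
```

Request:
send_rows(
  plan=[
    [10,8,4,0,0,0,0],
    [10,16,7,0,0,0,0],
    [10,20,9,0,0,0,0],
    [10,20,9,0,0,0,0],
    [10,20,9,0,0,0,0],
    [10,18,7,0,0,0,0],
    [10,10.5,4,0,0,0,0],
    [10,0,0,0,0,0,0],
    [10,0,0,0,0,0,0],
  ],
)

```text
time_s: 30.7
tool_pos: [0.5677, 0.0655, 0.0993]
tool_rot: [-180.0, 0.1, 79.2]
force: [-0.1, -0.3, -3.8]
grip_width: 0.0219
```

Request:
send_rows(
  plan=[
    [10,0,0,6,0,0,0],
    [10,0,0,12,0,0,0],
    [10,0,0,14,0,0,0],
    [10,0,0,14,0,0,0],
    [10,0,0,14,0,0,0],
    [10,0,0,14,0,0,0],
    [10,0,0,10,0,0,0],
    [10,0,0,6,0,0,0],
    [10,0,0,5,0,0,0],
    [10,0,0,0,0,0,0],
    [10,0,0,0,0,0,0],
  ],
)

```text
time_s: 31.8
tool_pos: [0.5685, 0.0663, 0.0049]
tool_rot: [180.0, -0.0, 79.2]
force: [-0.3, -0.5, -2.3]
grip_width: 0.0217
```

```bash
python3 - <<'E'
from h import *
o=env.get_obs();t=o['tool_pos'];print(t,o['tool_rot'],o['grip_width'],o['force'])
im=cv2.convertScaleAbs(env.read_camera('scene'),alpha=3.)
c=cv2.resize(im[130:240,310:440],None,fx=5,fy=5,interpolation=cv2.INTER_CUBIC)
cv2.imwrite('pics/p10.png',c[:,:,::-1])
E
```

```text
[0.56846675 0.06625545 0.00494912] [ 1.79959201e+02 -2.10881667e-02  7.92076702e+01] 0.021734723851939378 [-0.33352559 -0.48365717 -2.34667169]
```

View pics/p10.png

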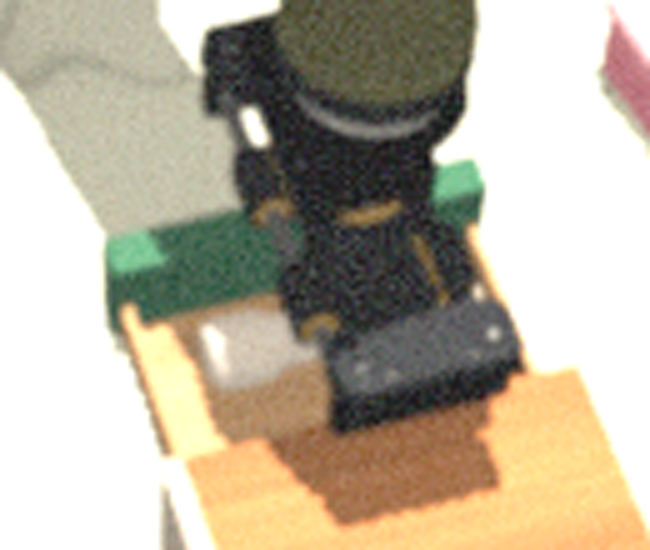

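The pestle's near end (crop 200–320, 310–390) sits inside the tray walls. I'll lower it the last 20 mm.

Request:
send_rows(
  plan=[
    [10,0,0,5,0,0,0],
    [10,0,0,5,0,0,0],
    [10,0,0,4,0,0,0],
    [10,0,0,3,0,0,0],
    [10,0,0,0,0,0,0],
  ],
)

```text
time_s: 32.35
tool_pos: [0.5675, 0.0661, -0.0131]
tool_rot: [-179.9, 0.0, 79.2]
force: [-0.5, -0.3, -3.3]
grip_width: 0.0215
```

Request:
send_rows(
  plan=[
    [10,0,0,1.5,0,0,0],
    [10,0,0,0,0,0,0],
  ],
)

```text
time_s: 32.55
tool_pos: [0.5681, 0.0662, -0.014]
tool_rot: [180.0, -0.0, 79.2]
force: [-0.2, -0.4, -2.9]
grip_width: 0.0215
```

Request:
send_rows(
  plan=[
    [10,0,0,1.5,0,0,0],
    [10,0,0,0,0,0,0],
  ],
)

```text
time_s: 32.75
tool_pos: [0.5682, 0.0663, -0.0154]
tool_rot: [180.0, -0.0, 79.2]
force: [-0.1, -0.1, -3.0]
grip_width: 0.0217
```

Request:
send_rows(
  plan=[
    [10,0,0,1,0,0,0],
    [10,0,0,0,0,0,0],
  ],
)

```text
time_s: 32.95
tool_pos: [0.5682, 0.0662, -0.0155]
tool_rot: [-180.0, -0.0, 79.2]
force: [-2.3, 0.3, 5.6]
grip_width: 0.0217
```

Request:
send_rows(
  plan=[
    [10,0,0,0.7,0,0,0],
    [10,0,0,0,0,0,0],
  ],
)

```text
time_s: 33.15
tool_pos: [0.5688, 0.0662, -0.0155]
tool_rot: [180.0, -0.1, 79.2]
force: [-3.8, 0.0, 8.6]
grip_width: 0.0219
```

The pestle is resting on the floor. I'll relieve the load, open modestly and lift straight up.

Request:
send_rows(
  plan=[
    [10,0,0,-1.2,0,0,0],
    [24,0,0,0,0,0,0],
    [28,0,0,0,0,0,0],
    [34,0,0,0,0,0,0],
    [40,0,0,0,0,0,0],
    [40,0,0,0,0,0,0],
    [40,0,0,0,0,0,0],
    [40,0,0,0,0,0,0],
  ],
)

```text
time_s: 33.95
tool_pos: [0.5681, 0.0662, -0.0159]
tool_rot: [180.0, -0.0, 79.2]
force: [0.5, 0.3, -0.6]
grip_width: 0.0395
```

Request:
send_rows(
  plan=[
    [40,0,0,-4,0,0,0],
    [40,0,0,-8,0,0,0],
    [40,0,0,-15,0,0,0],
    [40,0,0,-20,0,0,0],
    [40,0,0,-20,0,0,0],
    [40,0,0,-20,0,0,0],
    [40,0,0,-20,0,0,0],
    [20,0,0,-8,0,0,0],
    [0,0,0,0,0,0,0],
  ],
)

```text
time_s: 34.85
tool_pos: [0.5693, 0.0664, 0.1011]
tool_rot: [179.8, -0.1, 79.2]
force: [-0.4, 0.0, -0.6]
grip_width: 0.0309
```

Request:
send_rows(
  plan=[
    [0,0,-15,0,0,0,0],
    [0,0,-25,0,0,0,0],
    [0,0,-25,0,0,0,0],
    [0,0,-20,0,0,0,0],
    [0,0,-10,0,0,0,0],
    [0,0,0,0,0,0,0],
    [0,0,0,0,0,0,0],
  ],
)

```text
time_s: 35.55
tool_pos: [0.4754, 0.0839, 0.0991]
tool_rot: [179.9, -0.0, 79.2]
force: [-0.2, 0.2, 0.6]
grip_width: 0.0004
```

```bash
python3 - <<'E'
from h import *
o=env.get_obs();t=o['tool_pos'];print(t,o['tool_rot'],o['grip_width'],o['force'])
im=cv2.convertScaleAbs(env.read_camera('scene'),alpha=3.)
c=cv2.resize(im[130:240,310:440],None,fx=4,fy=4,interpolation=cv2.INTER_CUBIC)
cv2.imwrite('pics/p11.png',c[:,:,::-1])
E
```

```text
[0.47541141 0.08387214 0.09912256] [ 1.79949638e+02 -1.10946193e-02  7.92063986e+01] 0.00035638543885126823 [-0.20813109  0.1734933   0.6115113 ]
```

The picture limit is reached, so I'll check the pestle numerically.

```bash
python3 - <<'E'
from h import *
for n in('top','scene'):
    im=env.read_camera(n)
    for r in env.regions_of(n,'pestle_center'):
        c=cv2.minAreaRect(np.argwhere(r['region'])[:,::-1].astype(np.float32)); w=px2w(n,cv2.boxPoints(c),.027); m=w.mean(0)
        if abs(m[1]-.066)<.12: 
            e=w[1:3]-w[0:2]; k=np.argmax(np.linalg.norm(e,axis=1)); d=m[:2]-[.568,.0658]; a=np.radians(-10.9)
            print(n,round(r['confidence'],2),m.round(4),'tray xy',(d@[np.cos(a),np.sin(a)]).round(4),(d@[-np.sin(a),np.cos(a)]).round(4),'long',np.linalg.norm(e[k]).round(3),np.degrees(np.arctan2(e[k][1],e[k][0])).round(1))
E
```

```text
top 0.69 [0.5598 0.03   0.027 ] tray xy -0.0013 -0.0367 long 0.044 -103.0
scene 0.78 [0.5691 0.0676 0.027 ] tray xy 0.0008 0.002 long 0.126 78.3
```

The scene camera sees the whole pestle in the tray, within 2 mm of centre and aligned with it; the top view is partly covered. Now down in front of the face, then push gently.

Request:
send_rows(
  plan=[
    [0,0,0,15,0,0,0],
    [0,0,0,25,0,0,0],
    [0,0,0,25,0,0,0],
    [0,0,0,20,0,0,0],
    [0,0,0,12,0,0,0],
    [0,0,0,5,0,0,0],
    [0,0,0,0,0,0,0],
  ],
)

```text
time_s: 36.5
tool_pos: [0.4747, 0.0838, -0.0032]
tool_rot: [-180.0, 0.0, 79.2]
force: [-0.2, 0.5, 1.5]
grip_width: 0.0003
```

Request:
send_rows(
  plan=[
    [0,0,2,0,0,0,0],
    [0,0,3,0,0,0,0],
    [0,0,3,0,0,0,0],
    [0,0,3,0,0,0,0],
    [0,0,3,0,0,0,0],
    [0,0,3,0,0,0,0],
    [0,0,3,0,0,0,0],
    [0,0,3,0,0,0,0],
  ],
)

```text
time_s: 37.3
tool_pos: [0.4964, 0.0798, -0.0031]
tool_rot: [-179.9, 0.0, 79.2]
force: [-3.6, 0.7, 4.0]
grip_width: 0.0001
```

Request:
send_rows(
  plan=[
    [0,0,3,0,0,0,0],
    [0,0,3,0,0,0,0],
    [0,0,3,0,0,0,0],
    [0,0,3,0,0,0,0],
    [0,0,3,0,0,0,0],
    [0,0,3,0,0,0,0],
  ],
)

```text
time_s: 37.9
tool_pos: [0.515, 0.0762, -0.003]
tool_rot: [-180.0, 0.0, 79.2]
force: [-4.7, -0.6, 3.5]
grip_width: 0.0009
```

Request:
send_rows(
  plan=[
    [0,0,3.5,-0.5,0,0,0],
    [0,0,3.5,-0.5,0,0,0],
    [0,0,3.5,0,0,0,0],
    [0,0,3.5,0,0,0,0],
    [0,0,3.5,0,0,0,0],
    [0,0,3.5,0,0,0,0],
    [0,0,3.5,0,0,0,0],
    [0,0,3.5,0,0,0,0],
    [0,0,3.5,0,0,0,0],
    [0,0,3.5,0,0,0,0],
  ],
)

```text
time_s: 38.9
tool_pos: [0.5483, 0.0695, -0.0028]
tool_rot: [-179.9, 0.1, 79.2]
force: [-5.1, 1.3, 0.1]
grip_width: 0.0004
```

Request:
send_rows(
  plan=[
    [0,0,3.5,0,0,0,0],
    [0,0,3.5,0,0,0,0],
    [0,0,3.5,0,0,0,0],
    [0,0,3.5,0,0,0,0],
    [0,0,3.5,0,0,0,0],
    [0,0,3.5,0,0,0,0],
    [0,0,3.5,0,0,0,0],
    [0,0,3.5,0,0,0,0],
    [0,0,3.5,0,0,0,0],
    [0,0,3,0,0,0,0],
  ],
)

```text
time_s: 39.9
tool_pos: [0.5816, 0.0629, -0.0028]
tool_rot: [-179.8, 0.1, 79.2]
force: [-7.2, 0.2, 1.5]
grip_width: 0.0001
```

Request:
send_rows(
  plan=[
    [0,0,2,0,0,0,0],
    [0,0,2,0,0,0,0],
    [0,0,2,0,0,0,0],
    [0,0,2,0,0,0,0],
    [0,0,2,-0.5,0,0,0],
    [0,0,2,0,0,0,0],
    [0,0,0,0,0,0,0],
  ],
)

```text
time_s: 40.6
tool_pos: [0.5934, 0.0606, -0.0027]
tool_rot: [-179.8, 0.1, 79.2]
force: [-5.9, 0.0, -0.8]
grip_width: 0.0004
```

Request:
send_rows(
  plan=[
    [0,0,2,-0.5,0,0,0],
    [0,0,2,0,0,0,0],
    [0,0,0,0,0,0,0],
  ],
)

```text
time_s: 40.9
tool_pos: [0.597, 0.0599, -0.0025]
tool_rot: [-179.8, 0.1, 79.2]
force: [-5.7, 0.7, -2.3]
grip_width: 0.0004
```

Request:
send_rows(
  plan=[
    [0,0,1.5,-0.5,0,0,0],
    [0,0,0,0,0,0,0],
  ],
)

```text
time_s: 41.1
tool_pos: [0.5981, 0.0597, -0.0021]
tool_rot: [-179.7, 0.1, 79.2]
force: [-5.8, -0.4, -2.3]
grip_width: 0.0005
```

Request:
send_rows(
  plan=[
    [0,0,1.5,-0.5,0,0,0],
    [0,0,0,0,0,0,0],
  ],
)

```text
time_s: 41.3
tool_pos: [0.599, 0.0596, -0.0019]
tool_rot: [-179.7, 0.1, 79.2]
force: [-7.1, 0.7, -3.0]
grip_width: 0.0004
```

Request:
send_rows(
  plan=[
    [0,0,1.5,0,0,0,0],
    [0,0,0,0,0,0,0],
  ],
)

```text
time_s: 41.5
tool_pos: [0.6005, 0.0593, -0.0019]
tool_rot: [-179.7, 0.1, 79.2]
force: [-7.5, 0.5, -2.8]
grip_width: 0.0006
```

Request:
send_rows(
  plan=[
    [0,0,1.5,0,0,0,0],
    [0,0,0,0,0,0,0],
  ],
)

```text
time_s: 41.7
tool_pos: [0.6018, 0.059, -0.0019]
tool_rot: [-179.6, 0.1, 79.2]
force: [-8.1, 0.8, -1.7]
grip_width: 0.0004
```

Request:
send_rows(
  plan=[
    [0,0,1,0,0,0,0],
    [0,0,0,0,0,0,0],
  ],
)

```text
time_s: 41.9
tool_pos: [0.6023, 0.0589, -0.0019]
tool_rot: [-179.6, 0.1, 79.2]
force: [-9.0, 0.5, -0.5]
grip_width: 0.0009
```

Request:
send_rows(
  plan=[
    [0,0,1,0,0,0,0],
    [0,0,0,0,0,0,0],
  ],
)

```text
time_s: 42.1
tool_pos: [0.6028, 0.0588, -0.0019]
tool_rot: [-179.5, 0.1, 79.2]
force: [-10.7, 0.6, -0.8]
grip_width: 0.0004
```

Request:
send_rows(
  plan=[
    [0,0,0.7,0,0,0,0],
    [0,0,0,0,0,0,0],
  ],
)

```text
time_s: 42.3
tool_pos: [0.6031, 0.0588, -0.002]
tool_rot: [-179.5, 0.1, 79.2]
force: [-11.9, 1.4, -0.9]
grip_width: 0.0009
```

It's at 11.9 N, on the stop. Drawing back slowly, watching for the face to stay behind at 0.588.

Request:
send_rows(
  plan=[
    [0,0,-3,0,0,0,0],
    [0,0,-4,0,0,0,0],
    [0,0,-4,0,0,0,0],
    [0,0,-4,0,0,0,0],
    [0,0,-4,0,0,0,0],
    [0,0,-4,0,0,0,0],
    [0,0,0,0,0,0,0],
  ],
)

```text
time_s: 43.0
tool_pos: [0.5864, 0.063, 0.0009]
tool_rot: [179.8, -0.1, 79.2]
force: [-0.3, -0.1, 0.2]
grip_width: 0.0002
```

Request:
send_rows(
  plan=[
    [0,0,-10,0,0,0,0],
    [0,0,-20,0,0,0,0],
    [0,0,-25,0,0,0,0],
    [0,0,-20,0,0,0,0],
    [0,0,-15,0,0,0,0],
    [0,0,0,-20,0,0,0],
    [0,0,0,-30,0,0,0],
    [0,0,0,-30,0,0,0],
    [0,0,0,-20,0,0,0],
    [0,0,0,0,0,0,0],
    [0,0,0,0,0,0,0],
  ],
)

```text
time_s: 44.1
tool_pos: [0.4966, 0.08, 0.1002]
tool_rot: [179.9, -0.1, 79.2]
force: [-0.6, -0.2, -0.8]
grip_width: 0.0005
```

```bash
python3 - <<'E'
from h import *
print({k:env.get_obs()[k] for k in('time_s','force','tool_pos')})
for n,w,z in(('top',(205,205,315,300),'top0.png'),('scene',(310,140,440,240),'sc0.png')):
    l,t,r,b=w
    for tag,im in(('start',cv2.imread('pics/'+z)[:,:,::-1]),('now',env.read_camera(n))):
        g=im[...,1].astype(int)-im[...,0]; m=np.zeros(g.shape,np.uint8); m[t:b,l:r]=(g>9)[t:b,l:r]
        k,L,s,c=cv2.connectedComponentsWithStats(m); i=1+np.argmax(s[1:,4]); print(n,tag,'green',s[i],c[i].round(1))
    print([(q,[np.round(x['rect']).astype(int).tolist() for x in env.regions_of(n,q)][:1]) for q in('lunch_box','bowl','skewer_holder')])
E
```

```text
{'time_s': 44.1, 'force': array([-0.59242279, -0.16121017, -0.81702507]), 'tool_pos': array([0.49660372, 0.08003153, 0.1002088 ])}
top start green [221 220  69  19 514] [254.8 229.1]
top now green [221 220  69  19 344] [258.  228.6]
[('lunch_box', [[108, 244, 175, 290]]), ('bowl', [[136, 178, 184, 224]]), ('skewer_holder', [[370, 171, 403, 209]])]
scene start green [344 197  78  24 487] [382.1 208.5]
scene now green [344 197  78  24 455] [381.7 208.8]
[('lunch_box', [[432, 110, 510, 174]]), ('bowl', [[471, 173, 524, 217]]), ('skewer_holder', [[233, 268, 277, 337]])]
```

The front's outline matches its start position exactly in both cameras, and the other objects are in place. Handing in.

```bash
python3 -c "
from cell import env; print(env.sign_off())"
```

```text
the job is handed in; nothing more can be done
None
```

The drawer is latched shut with the white pestle inside, and I handed the job in at about 44 s of the 72 s allowed. The sign-off reported no verdict.

**What I did:**
- I pressed the green front to 11.5 N (up to 12.5 N with the sideways part) until the catch let go.
- I laid the middle-sized pestle in the open tray and let go of it.
- I pushed the drawer home to 11.9 N and backed off; the face stayed behind.

**Last checks:**
- **Drawer:** the green front's outline is back at its starting pixels in both cameras.
- **Pestle:** before shutting, the scene camera put it within about 2 mm of the tray centre and aligned with it.
- **Lunch box, bowl and skewer holder:** they are where they were, to within a few pixels.

**What disagreed or went wrong:**
- **Tool height:** the real fingertip is about 30 mm above the reported position. On the first try it passed over the drawer front and touched the cabinet lid with about 9 N. I found the offset by touching the marble, which took about 24 N, and corrected for it.
- **Cameras:** the two cameras differed by up to about 8 mm on the cabinet's position, so I relied on contact there.
- **Top view of the pestle:** the arm partly covered it, so that reading was off and I used the scene camera.
- **Picture limit:** I reached the limit of 12 pictures, so the checks after placing the pestle were numeric only.

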